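Vent the line, then hold the recessed reset of the tripped pump unit

ROBOT

A 6-joint arm with a two-finger parallel gripper is mounted at the origin on the work surface. World frame = base frame: x ahead of the robot, y to its left, z up, the work surface at z = 0. Lengths are in mm, angles in rad, forces in N, time in s.
With the tool pointing down it reaches from about 400 to 925 mm from the base axis. Payload 12.5 kg.
Tool frame: the origin (TCP) lies at the very end of the fingers, on their centre line; the grasp point (between the pads) lies 19 mm behind it; z points along the fingers, y is the line along which they close (so a half turn about z gives the same grasp; the last joint's range is limited). The gripper opens to 95 mm and grips with 3 to 60 N. Pads are 20 mm wide; open, the fingers measure 119 mm over their backs; the gripper's body (75 mm by 180 mm) begins 59 mm behind the grasp point.
Start: joints at [-1.307, 0.491, 1.559, -0, 1.092, -0.106], TCP at [225.917, -582.759, 214.661] pointing down, gripper open.
Joint ranges: [-3.1, 3.1], [-0.84, 2.19], [0.05, 2.79], [-1.13, 4.28], [0.06, 2.93], [-2.69, 2.69]. Speed limits (rad/s): [2.22, 2.22, 2.79, 3.14, 3.14, 3.14].

INTERFACE

Orientations are given as [roll, pitch, yaw] about the fixed x, y, z axes, in that order (R = Rz(yaw) Ry(pitch) Rx(roll)).
In Python, from cell import env, viewer, state gives the robot as it stands (env), with the cameras (viewer) and the readings as plain functions.
- The arm moves only by the shell command python3 steer.py 'ROWS'. ROWS is one flat JSON list of numbers that holds 1 to 5 rows one after another, with no inner brackets; each row has 5 numbers: dx, dy, dz in mm, then a turn about the tool's z in rad, then the opening from 0.0 (shut) to 1.0 (fully open); each row is the pose to reach, as a shift and turn from the pose commanded when the command began, along the tool's axes at that moment; what a row does not reach only later rows make up. A row lasts 1/12 s, in which the tool goes at most 41.7 mm and 0.125 rad, less where a joint would pass 70% of its speed; a pose out of reach is approached as far as the arm can. The fingers move at their own pace and stop on an object; the grip force is fixed at half the most. Time passes only in rows, so rows that do not move let the fingers close. It prints the time, the measured TCP pose, the force, the opening and the grip force at its end. Input that does not fit is refused with a message, and nothing moves.
- state(): the state, without advancing time (a new reading comes with each control period).
- viewer.read_camera(name): name is "side" or "top" or "wrist"; returns (picture, depth): 384x512x3 uint8, red, green, blue; 384x512 float32, mm along the optical axis (not along the pixel's ray), 0 where there is no reading.
- viewer.camera_info(name): a dict with "vertical_fov" (degrees; the focal length in pixels is half the picture's height over the tangent of half this angle, whatever the lens; pixels are square), "cx", "cy" (the principal point, pixels), "origin" and "attitude" of the camera in the world. Camera axes: x right, y down, z forward; pixel columns grow to the right and rows downward; lengths in mm; the calibration is good to about 2 mm. A picture is of the moment at which its call begins: read the wrist's pose just before it. camera_info takes no time and is no camera call; for the wrist camera it gives the pose at the moment of the call.
- env.job_done(): hands the job in; it is judged then, once.
The state is a dict: "t": time; "joints": joint angles; "qvel": joint speeds; "tau": joint torques, N m; "eef_pos": TCP position; "tcp_rot": TCP orientation; "ft_force": force on the tool from outside, world axes, zero at the start; "moment": the same for the moment, N m; "opening": opening from 0.0 (shut) to 1.0 (fully open); "grip_force": force on a finger pad.
Only numpy, scipy, OpenCV 4.12 (cv2) and the standard library are available. Lean on these libraries where they do the work, as an engineer would, in place of code of your own. Each camera call takes 0.05 s, during which the arm holds its last target. There are 200 camera calls.

TASK

The pump control unit with the red lamp has tripped: first vent its air line by squeezing the red trigger of the clamped vent gun fully in for a moment and letting it spring back out. Then take the yellow-handled reset pin out of its stand, reach its steel tip down through the hole in the top of the red-lamp unit and press the recessed button fully down, and finish like that, with the gripper still holding the pin and keeping the button down. Do not press the green-lamp unit's button and leave the other things on the bench where they are.

Things in the scene. Friction and masses are not known exactly. Their poses are not given: they have to be found in the camera images.
- tripped_unit: THE TRIPPED UNIT: white pump control unit fixed to the bench, 110 (x) x 90 (y) x 90 mm tall, with a red dome lamp on top (24 mm wide, 13 mm high, at x +32, y +18 mm) and a red stripe on its -x face. Origin: centre of its underside, z up. In its top, at x -20, y 0 mm, a round hole inside a dark square frame leads down to an orange button
- tripped_hole (a point): centre of the mouth of the red-lamp unit's upright round hole (16 mm in diameter), level with its top face, 90 mm above the bench; the button (15 mm wide) lies in it, its face 20 mm below the mouth when out, 28 mm when fully down
- tripped_button (a joint): how far the red-lamp unit's recessed button is pressed, m: 0 = out, 0.008 = fully down (against a stop). Sprung straight up, about 2 N to start and 8 N fully down; it springs back when let go
- running_unit: the running unit, to be left alone: white pump control unit fixed to the bench, 110 (x) x 90 (y) x 90 mm tall, with a green dome lamp on top (24 mm wide, 13 mm high, at x +32, y +18 mm) and a green stripe on its -x face. Origin: centre of its underside, z up. In its top, at x -20, y 0 mm, a round hole inside a dark square frame leads down to an orange button
- running_hole (a point): centre of the mouth of the green-lamp unit's upright round hole (16 mm in diameter), level with its top face, 90 mm above the bench; the button (15 mm wide) lies in it, its face 20 mm below the mouth when out, 28 mm when fully down
- running_button (a joint): how far the green-lamp unit's recessed button is pressed, m: 0 = out, 0.008 = fully down (against a stop). Sprung straight up, about 2 N to start and 8 N fully down; it springs back when let go
- vent_gun: blue pistol-shaped air gun clamped level on its side over an aluminium base plate (160 x 120 x 12 mm, centred at x -20, y +20 mm) fixed to the bench. Origin: on the bench, z up. Barrel 30 mm thick along y at x +16, y -30 to +60 mm, then a thin nozzle to y +120 mm. The grip runs from the barrel in -x, the red trigger lever beside it on its +y side
- vent_grip (a point): on the centre line of the grip, at x -60, y 0 mm in vent_gun's frame (same axes), 75 mm above the bench, straight across from the trigger pad. The grip is a bar along x from x -95 to +5 mm, 26 mm wide (y -13 to +13) and 26 mm thick
- trigger_pad (a point): middle of the outer (+y) face of the red trigger lever, where to press; trigger out, it is at x -60, y +42 mm in the gun's frame, 75 mm above the bench. Grip and lever together measure 55 mm across y there, 42 mm with the trigger fully in. The lever is 88 mm long, 8 mm thick, 22 mm tall
- vent_trigger (a joint): trigger angle, rad: 0 = out, 0.22 = fully in (stop). Upright hinge at the lever's barrel end, x -3, y +38 mm in the gun's frame; the lever swings in -y towards the grip. Sprung: at the pad 2.5 N to start, 8 N fully in; it springs back when let go
- pin_stand: grey block fixed to the bench, 60 x 60 x 75 mm tall, with one vertical hole (11 mm in diameter, 67 mm deep) in the middle of its top. Origin: centre of its underside, z up
- reset_pin: the reset pin, a stylus 120 mm long, 50 g: steel shaft 7 mm in diameter and 60 mm long, then a round yellow handle 16 mm in diameter and 60 mm long. Origin: the tip of the shaft; z runs up the pin to the handle end. It stands upright in the stand, shaft down in the hole, the shoulder of the handle resting on the stand's top, so the handle reaches from 75 to 135 mm above the bench
- pin_grip (a point): point on the pin's axis 95 mm from its tip (35 mm above the shoulder), a good place to grip; axes as reset_pin
- media_bottle: bystander, loose: amber bottle with blue cap, 66 mm diameter, 150 mm tall. Origin: centre of its underside
- beaker: bystander, loose: empty glass beaker, 70 mm wide, 90 mm tall. Origin: centre of its underside
- petri_dishes: bystander, loose: clear closed dish stack, 70 mm diameter, 30 mm tall. Origin: centre of its underside
- sample_jar: bystander, loose: small glass jar with white lid, 48 mm diameter, 60 mm tall. Origin: centre of its underside
- tip_box: bystander, loose: blue closed box, 85 x 120 x 50 mm. Origin: centre of its underside
- screwdriver: bystander, loose: screwdriver lying flat. Origin: on its axis
- profile_offcut: bystander, loose: aluminium block, 40 x 120 x 40 mm. Origin: centre of its underside

How it is judged (in metres and radians):
On the way, in this order (a step that is already met when the one before it is completed fails the run):
1. the vent trigger is squeezed fully in (at least 0.17 of 0.22 rad) for 0.2 s (value of joint vent_trigger above 0.17 rad), for 0.2 s.
2. the vent trigger is let go and has sprung back out (under 0.03 rad) (value of joint vent_trigger below 0.03 rad), for 0.2 s.
3. the fingers have drawn the reset pin clear out of its stand (z of reset_pin in the frame of pin_stand above 0.078 m and contact force between reset_pin and the fingers above 1 N), for 0.2 s.
At the end, for the whole second after the job is handed in: Gripper holds the pin (over 2 N); its tip is in the red-lamp unit's hole, within 8 mm of the axis, 24 mm or more deep, pushing over 2 N; the button is 6 of 8 mm down or more; trigger out (under 0.03 rad); green-lamp button under 2 mm; bystanders within 30 mm of their places (value of joint tripped_button above 0.006 m and contact force between reset_pin and tripped_unit above 2 N and horizontal distance between reset_pin and tripped_hole below 0.008 m and z of reset_pin in the frame of tripped_hole below -0.024 m and contact force between reset_pin and the fingers above 2 N and value of joint vent_trigger below 0.03 rad and value of joint running_button below 0.002 m and distance of each of media_bottle, beaker, petri_dishes, sample_jar, tip_box, screwdriver, profile_offcut from where it was at the start of the episode below 0.03 m); the arm keeps its last pose, push and grip.
It fails at once if the green-lamp unit's button is pressed (2 mm or more) (value of joint running_button above 0.002 m).
It fails at once if a bystander is pushed 30 mm or more from its place (distance of any of media_bottle, beaker, petri_dishes, sample_jar, tip_box, screwdriver, profile_offcut from where it was at the start of the episode above 0.03 m).
It also fails if it takes over 48 s, if anything falls off the work surface, if the arm or the gripper's body presses on something with over 40 N, if the wrist force passes 120 N, or if a joint passes its speed limit or range.

## Working session

There is one attempt and no reset: what is moved stays moved. The work goes in short steps, Python scripts to look and compute and a shell command to move; the robot and the scene stay as the last step left them, time stands still between calls to the robot, and variables do not carry over. Pictures are saved under pics/ and viewed, at most 10 in all, crops included, and the job is handed in when it is done.

```bash
ls; mkdir -p pics
python3 - <<'E'
from cell import env, viewer, state
import cv2,numpy as np
for n in("top","side"):
    p,d=viewer.read_camera(n);np.save(f"pics/{n}.npy",d);cv2.imwrite(f"pics/{n}.png",p[:,:,::-1]);print(n,viewer.camera_info(n))
a=np.hstack([cv2.imread("pics/top.png"),cv2.imread("pics/side.png")])
cv2.imwrite("pics/both.png",cv2.resize(a,(800,300)))
s=state();print(s)
E
```

```text
cell.py
pics
steer.py
top {'vertical_fov': 57.09185922638464, 'cx': 254.42203907522995, 'cy': 191.45004076068588, 'origin': array([ 393.64001017,   52.99283038, 1388.82007367]), 'attitude': array([-2.99508228, -0.02142136, -1.55008932])}
side {'vertical_fov': 46.199054295553566, 'cx': 251.90860873050184, 'cy': 190.98155946390267, 'origin': array([   60.28408764, -1145.98216422,   833.99987047]), 'attitude': array([-2.08647488, -0.0057888 , -0.40643433])}
{'t': 0.1, 'joints': array([-1.30661756e+00,  4.91482819e-01,  1.55940946e+00,  3.29170681e-05,
        1.09166688e+00, -1.05613476e-01]), 'qvel': array([-0.00045416, -0.0004874 ,  0.00072337,  0.00026434, -0.00065345,
        0.00014123]), 'tau': array([ 1.46608414e-03, -6.13623977e+01, -2.58607346e+01,  6.93923375e-02,
        4.70605516e-02, -6.85111922e-05]), 'eef_pos': array([ 225.85271975, -582.53409387,  214.1231875 ]), 'tcp_rot': array([-3.14063461e+00, -1.30920078e-04,  3.69776991e-01]), 'ft_force': array([ 0.37181149, -0.75791033, -0.76669521]), 'moment': array([-0.00525096,  0.02947593, -0.03958519]), 'grip_force': 0.0, 'opening': 0.9999167586496052}
```

View pics/top.png

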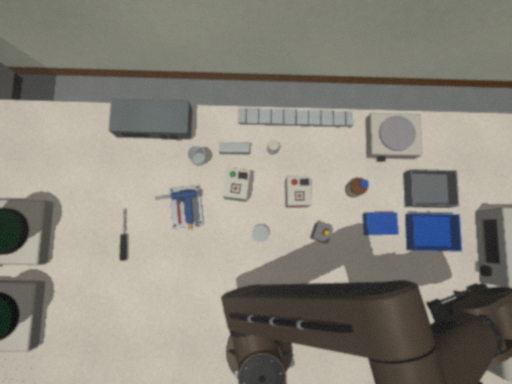

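View pics/side.png

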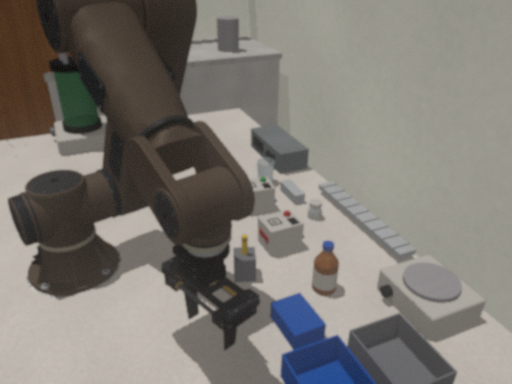

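The top view shows the gun at about (187,207), the green-lamp unit at (237,184), the red-lamp unit at (299,190) and the pin stand at (321,231). The side view shows the pin at (245,245) and the red lamp at (286,213).

```bash
cat > h.py <<'E'
from cell import env, viewer, state
import cv2,numpy as np
from scipy.spatial.transform import Rotation as Ro
def ray(i,u,v):
    f=192/np.tan(np.radians(i["vertical_fov"]/2))
    return Ro.from_euler("xyz",i["attitude"]).as_matrix()@np.array([(u-i["cx"])/f,(v-i["cy"])/f,1.])
def onz(i,u,v,z):
    r=ray(i,u,v);o=np.array(i["origin"]);return o+r*(z-o[2])/r[2]
def pt(i,u,v,d): return np.array(i["origin"])+ray(i,u,v)*d
def blobs(p,lo,hi,amin=5):
    h=cv2.cvtColor(p,cv2.COLOR_RGB2HSV);m=cv2.inRange(h,lo,hi)
    n,_,st,c=cv2.connectedComponentsWithStats(m)
    return [(c[k].round(1),st[k].tolist()) for k in range(1,n) if st[k][4]>=amin]
def tool(s,w):
    "world target of TCP -> tool-axis shift"
    return Ro.from_euler("xyz",s["tcp_rot"]).inv().apply(np.array(w)-s["eef_pos"])
E
python3 - <<'E'
from h import *
i=viewer.camera_info("top");p=cv2.imread("pics/top.png")[:,:,::-1].copy()
d=np.load("pics/top.npy")
for nm,lo,hi,z in(("red",(0,120,90),(6,255,255),100),("red2",(172,120,90),(180,255,255),100),("green",(45,90,60),(85,255,255),100),("yellow",(18,120,120),(33,255,255),135),("blue",(100,120,60),(125,255,255),75)):
    for c,s in blobs(p,lo,hi,3):
        print(nm,c,s,onz(i,*c,z).round(), d[int(c[1]),int(c[0])], pt(i,*c,d[int(c[1]),int(c[0])]).round())
cv2.imwrite("pics/crop.png",cv2.resize(cv2.imread("pics/top.png")[130:260,150:350],(800,520),interpolation=2))
E
```

```text
red [294.  181.5] [292, 180, 5, 4, 16] [ 625. -117.  100.] 1309.7421 [ 625. -117.  102.]
red [178. 210.] [178, 209, 1, 3, 3] [509. 307. 100.] 1299.9089 [511. 309.  87.]
red [179.  219.5] [179, 218, 1, 4, 4] [475. 301. 100.] 1300.464 [476. 305.  82.]
green [232.4 173.6] [231, 172, 4, 4, 13] [649. 113. 100.] 1311.177 [649. 113. 100.]
yellow [190. 226.] [189, 224, 3, 5, 11] [451. 255. 135.] 1301.1871 [453. 264.  78.]
yellow [325.9 232. ] [324, 230, 5, 5, 20] [ 440. -227.  135.] 1252.3984 [ 440. -227.  135.]
blue [363.7 183.3] [361, 180, 7, 7, 35] [ 629. -386.   75.] 1268.8077 [ 616. -362.  147.]
blue [186.2 194.2] [179, 193, 15, 4, 30] [572. 284.  75.] 1308.2644 [570. 282.  88.]
blue [176.7 196.3] [176, 196, 2, 2, 3] [563. 319.  75.] 1303.6272 [561. 316.  91.]
blue [188.  209.1] [185, 199, 6, 23, 76] [516. 275.  75.] 1296.2515 [514. 272.  92.]
blue [381.2 223.1] [365, 213, 33, 21, 636] [ 480. -448.   75.] 1340.188 [ 481. -455.   56.]
blue [433.3 231.9] [407, 214, 53, 36, 1757] [ 451. -644.   75.] 1393.5632 [ 454. -682.    2.]
```

View pics/crop.png

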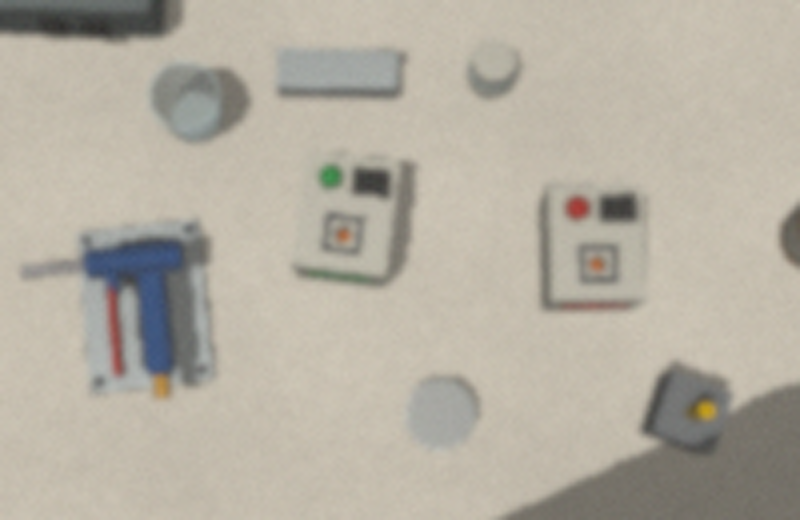

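The crop shows the gun's grip along crop x≈155–160, its red lever on the left at x≈115, and the nozzle to the left, so the gun's yaw is small. I'll move over it, then measure with the wrist camera.

```bash
python3 steer.py '[35,-23,0,0.1,1,70,-46,0,0.2,1,105,-69,0,0.28,1,140,-92,0,0.28,1,173,-115,0,0.28,1]'
```

```text
t: 0.52
eef_pos: [346.3, -411.2, 214.4]
tcp_rot: [-3.141, 0.0, 0.089]
ft_force: [0.2, -0.8, -0.8]
opening: 1.001
grip_force: 0.0
```

```bash
for k in 1 2; do python3 steer.py '[16,-39,0,0,1,32,-78,0,0,1,47,-117,0,0,1,62,-156,0,0,1,78,-194,0,0,1]'; done; python3 steer.py '[6,-40,0,0,1,12,-80,0,0,1,18,-120,0,0,1,24,-160,0,0,1,28,-198,0,0,1]';  python3 steer.py '[2,-40,0,0,1,2,-80,0,0,1,2,-95,0,0,1,2,-95,0,0,1]'
python3 - <<'E'
from h import *
i=viewer.camera_info("wrist");p,d=viewer.read_camera("wrist");print(i,state()["t"])
np.savez("pics/w1.npz",p=p,d=d,**i);cv2.imwrite("pics/w1.png",p[:,:,::-1])
E
```

```text
t: 0.93
eef_pos: [405.6, -211.5, 214.5]
tcp_rot: [-3.141, 0.0, 0.089]
ft_force: [1.2, 0.3, 0.6]
opening: 1.001
grip_force: 0.0
t: 1.35
eef_pos: [465.7, -11.9, 214.6]
tcp_rot: [3.142, 0.0, 0.09]
ft_force: [0.9, -1.0, 0.1]
opening: 0.996
grip_force: 0.0
t: 1.77
eef_pos: [475.6, 187.9, 214.5]
tcp_rot: [3.141, 0.0, 0.09]
ft_force: [1.4, -0.1, 0.0]
opening: 1.0
grip_force: 0.0
t: 2.1
eef_pos: [468.6, 283.4, 214.1]
tcp_rot: [-3.141, 0.0, 0.093]
ft_force: [-1.2, 0.1, -0.6]
opening: 0.999
grip_force: 0.0
{'vertical_fov': 66.4205768712073, 'cx': 257.7972303975665, 'cy': 187.12232080127976, 'origin': array([543.25657205, 290.76625629, 383.19549025]), 'attitude': array([ 2.87372775e+00,  1.36472045e-03, -1.47736158e+00])} 2.15
```

View pics/w1.png

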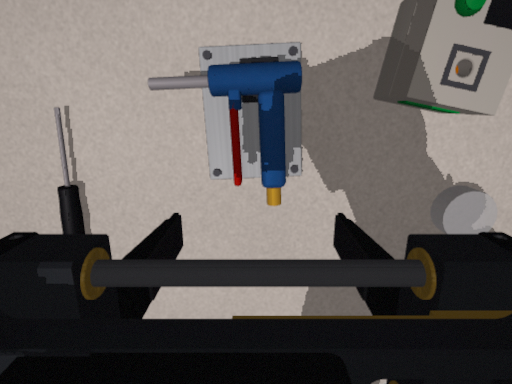

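The wrist view shows the barrel at (255,78), the grip running from (268,95) to (274,185), and the red lever from (233,105) to (238,185).

Run:
```python
from h import *
w=np.load("pics/w1.npz");i=dict(w);p=w["p"];d=w["d"]
h=cv2.cvtColor(p,cv2.COLOR_RGB2HSV)
b=cv2.inRange(h,(100,120,50),(130,255,255));r=cv2.inRange(h,(0,150,60),(8,255,255))|cv2.inRange(h,(172,150,60),(180,255,255))
for nm,m,z,c0,c1 in(("grip",b,88,245,300),("lever",r,86,220,250)):
  for row in range(100,190,8):
    x=np.where(m[row,c0:c1])[0]+c0
    if len(x): print(nm,row,x.min(),x.max(),onz(i,x.min()-.5,row,z)[:2].round(1),onz(i,x.max()+.5,row,z)[:2].round(1),"z",pt(i,x.mean(),row,d[row,int(x.mean())])[2].round(1))
for col in (220,250,290):
    y=np.where(b[55:110,col])[0]+55;print("barrel",col,y.min(),y.max(),onz(i,col,y.min(),80)[:2].round(1),onz(i,col,y.max(),80)[:2].round(1))
x=np.where(b[75,200:310])[0]+200;print(x.min(),x.max(),onz(i,x.min(),75,75),onz(i,x.max(),75,75))
y=np.where(b[100:200,273])[0]+100;print("gripend",y.max(),onz(i,273,y.max(),75))
```

```text
grip 100 258 283 [549.3 292. ] [551.7 267. ] z 86.8
grip 108 259 283 [542.  290.4] [544.3 266.2] z 86.3
grip 116 259 283 [534.5 289.7] [536.8 265.3] z 86.7
grip 124 260 283 [526.9 288. ] [529.1 264.4] z 87.9
grip 132 260 284 [519.2 287.2] [521.5 262.5] z 87.1
grip 140 260 284 [511.3 286.5] [513.7 261.6] z 86.2
grip 148 261 284 [503.5 284.7] [505.7 260.7] z 86.7
grip 156 261 284 [495.4 283.9] [497.7 259.7] z 86.4
grip 164 262 284 [487.3 282.1] [489.5 258.7] z 86.6
grip 172 262 284 [479.  281.3] [481.2 257.8] z 87.0
grip 180 262 284 [470.5 280.5] [472.8 256.8] z 87.9
lever 116 230 237 [531.7 318.1] [532.5 310.3] z 85.8
lever 124 231 238 [524.1 316.6] [524.9 308.7] z 84.9
lever 132 231 238 [516.3 316. ] [517.1 308.1] z 85.9
lever 140 232 238 [508.5 314.5] [509.2 307.5] z 85.9
lever 148 233 239 [500.6 312.9] [501.2 305.9] z 85.3
lever 156 233 239 [492.4 312.4] [493.1 305.2] z 84.7
lever 164 234 240 [484.2 310.7] [484.9 303.6] z 84.8
lever 172 234 240 [475.8 310.1] [476.5 302.9] z 85.9
lever 180 235 241 [467.4 308.5] [468.1 301.2] z 84.3
barrel 220 65 95 [578.3 331. ] [550.8 329.4]
barrel 250 63 94 [582.7 302.4] [554.5 300. ]
barrel 290 62 92 [587.2 264.3] [560.  260.9]
208 301 [568.58628385 342.89826261  75.        ] [577.13143492 251.57781449  75.        ]
gripend 186 [461.80989125 266.93651691  75.        ]
```

The gun's origin comes out at about (555,280) with yaw 0.135, and the given sizes match. I'll go down with the TCP at (494.6,280,56), centred at gun y=+8 so the trigger bottoms out as the other finger meets the grip.

```bash
python3 steer.py '[13,3,30,-0.042,1,26,6,60,-0.042,1,26,6,95,-0.042,1,26,6,130,-0.042,1,26,6,158,-0.042,1]'; python3 steer.py '[0,0,0,0,1,0,0,0,0,0.4,0,0,0,0,0.4,0,0,0,0,0.4,0,0,0,0,0.4]'; python3 steer.py '[0,0,0,0,0.4,0,0,0,0,0.4,0,0,0,0,0.4,0,0,0,0,0.4,0,0,0,0,0.4]'
```

```text
t: 2.57
eef_pos: [495.5, 274.8, 54.4]
tcp_rot: [3.141, 0.002, 0.13]
ft_force: [0.6, 0.3, 0.2]
opening: 1.0
grip_force: 0.0
t: 2.98
eef_pos: [496.6, 276.9, 58.4]
tcp_rot: [-3.141, -0.003, 0.132]
ft_force: [0.7, 0.1, 0.4]
opening: 0.774
grip_force: 0.0
t: 3.4
eef_pos: [496.6, 279.8, 57.9]
tcp_rot: [-3.137, -0.004, 0.132]
ft_force: [-1.3, 20.2, 4.4]
opening: 0.458
grip_force: 29.5
```

```bash
python3 steer.py '[0,1,0,0,0.3,0,1,0,0,0.3,0,1,0,0,0.3,0,1,0,0,0.3,0,1,0,0,0.3]'
python3 - <<'E'
from h import *
i=viewer.camera_info("wrist");p,d=viewer.read_camera("wrist")
cv2.imwrite("pics/w2.png",p[:,:,::-1])
E
```

```text
t: 3.82
eef_pos: [496.6, 279.7, 57.9]
tcp_rot: [-3.137, -0.005, 0.133]
ft_force: [-4.2, 29.5, 2.5]
opening: 0.456
grip_force: 29.3
```

View pics/w2.png

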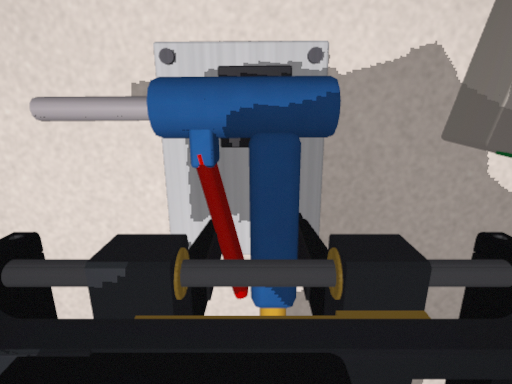

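The lever leans from (200,155) to (241,297), which is about 0.25 rad, so it is fully in. I'll release it and lift.

```bash
python3 steer.py '[0,-1,0,0,1,0,-1,0,0,1,0,-1,0,0,1,0,-1,0,0,1,0,-1,0,0,1]'; python3 steer.py '[0,0,0,0,1,0,0,0,0,1,0,0,0,0,1,0,0,0,0,1,0,0,0,0,1]';python3 steer.py '[0,0,-35,0,1,0,0,-70,0,1,0,0,-110,0,1,0,0,-150,0,1,0,0,-158,0,1]'
```

```text
t: 4.28
eef_pos: [496.2, 277.5, 57.5]
tcp_rot: [-3.141, -0.002, 0.132]
ft_force: [-0.1, 0.8, 0.3]
opening: 0.749
grip_force: 0.0
t: 4.7
eef_pos: [495.8, 276.6, 56.5]
tcp_rot: [3.141, 0.0, 0.132]
ft_force: [-0.7, 0.2, -0.4]
opening: 0.995
grip_force: 0.0
t: 5.12
eef_pos: [497.5, 277.5, 220.8]
tcp_rot: [-3.14, -0.008, 0.132]
ft_force: [0.5, 0.5, 0.5]
opening: 1.0
grip_force: 0.0
```

Run:
```python
from h import *
i=viewer.camera_info("wrist");p,d=viewer.read_camera("wrist")
cv2.imwrite("pics/w3.png",p[:,:,::-1])
h=cv2.cvtColor(p,cv2.COLOR_RGB2HSV);b=cv2.inRange(h,(100,120,50),(130,255,255));r=cv2.inRange(h,(0,150,60),(8,255,255))|cv2.inRange(h,(172,150,60),(180,255,255))
ys,xs=np.where(r[:,150:350]);xs+=150
for row in range(ys.min()+15,ys.max()-2,12):
  x=xs[ys==row];print(onz(i,x.mean(),row,86)[:2].round(1))
```

```text
[523.7 312.8]
[511.2 310.9]
[498.4 309. ]
[485.3 307.1]
[471.9 305.6]
```

The lever sits at the gun's yaw again, so it is out. Next is the red-lamp unit.

```bash
for k in 1 2; do python3 steer.py '[-7,40,0,0,1,-14,80,0,0,1,-21,120,0,0,1,-28,160,0,0,1,-35,200,0,0,1]'; done;  python3 steer.py '[0,0,0,0,1,0,0,0,0,1,0,0,0,0,1]'
python3 - <<'E'
from h import *
i=viewer.camera_info("wrist");p,d=viewer.read_camera("wrist");print(i["origin"])
np.savez("pics/w4.npz",p=p,d=d,**i);cv2.imwrite("pics/w4.png",p[:,:,::-1])
E
```

```text
t: 5.58
eef_pos: [486.4, 72.2, 213.3]
tcp_rot: [-3.142, 0.002, 0.132]
ft_force: [0.5, -0.1, 0.6]
opening: 0.997
grip_force: 0.0
t: 6.0
eef_pos: [477.9, -130.8, 213.3]
tcp_rot: [-3.141, 0.002, 0.132]
ft_force: [1.2, -0.2, 0.6]
opening: 0.998
grip_force: 0.0
t: 6.25
eef_pos: [478.4, -128.6, 213.6]
tcp_rot: [-3.141, 0.002, 0.131]
ft_force: [-0.4, 0.7, 0.6]
opening: 1.003
grip_force: 0.0
[ 553.01381308 -118.61340825  382.60398267]
```

View pics/w4.png

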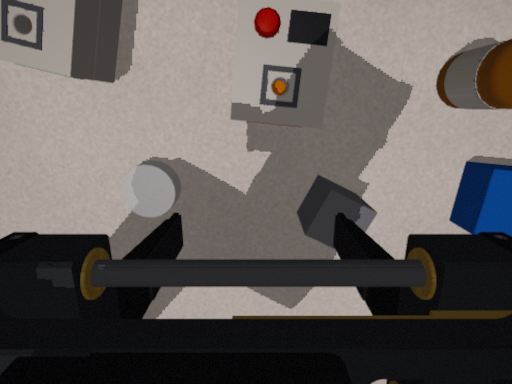

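The picture shows the red-lamp unit, with its frame centred near (280,87) and the lamp at (267,22). The stand is near (337,212), with the pin hidden behind the finger, so I'll back off to see it.

```bash
python3 steer.py '[-30,29,0,0,1,-60,58,0,0,1,-90,87,0,0,1,-90,87,0,0,1,-90,87,0,0,1]'
python3 - <<'E'
from h import *
w=np.load("pics/w4.npz");i=dict(w);p=w["p"]
m=cv2.inRange(cv2.cvtColor(p,cv2.COLOR_RGB2GRAY)[55:120,250:315],0,95)
cs,_=cv2.findContours(m,cv2.RETR_LIST,cv2.CHAIN_APPROX_NONE)
for c in cs:
    if cv2.contourArea(c)>100:
        r=cv2.minAreaRect(c);u=np.array(r[0])+(250,55);print("frame",u,r[1],r[2],onz(i,*u,90).round(1))
for c,s in blobs(p,(5,150,80),(20,255,255),15):
    if 260<c[0]<300: print("button",c,s,onz(i,*c,70).round(1))
for c,s in blobs(p,(0,150,80),(5,255,255),50): print("lamp",c,s,onz(i,*c,97).round(1))
print(state()["eef_pos"])
i=viewer.camera_info("wrist");p,d=viewer.read_camera("wrist");print(i["origin"])
np.savez("pics/w5.npz",p=p,d=d,**i);cv2.imwrite("pics/w5.png",p[:,:,::-1])
for c,s in blobs(p,(18,120,80),(35,255,255),30):
    u,v=c;dd=d[int(v),int(u)];print("yel",c,s,onz(i,*c,135).round(1),pt(i,u,v,dd).round(1))
E
```

```text
t: 6.72
eef_pos: [400.6, -227.1, 214.5]
tcp_rot: [-3.141, 0.0, 0.13]
ft_force: [0.2, -0.3, -0.1]
opening: 1.001
grip_force: 0.0
frame [280.5  87. ] (18.0, 17.0) 90.0 [ 573.2 -137.    90. ]
frame [279.89883614  85.11867714] (29.13066291809082, 31.06438636779785) 3.5763344764709473 [ 574.8 -136.1   90. ]
frame [280.9146347   85.76829529] (38.87190246582031, 41.963985443115234) 6.34019136428833 [ 574.3 -137.2   90. ]
button [278.7  87. ] [272, 80, 14, 15, 155] [ 574.3 -136.4   70. ]
lamp [266.6  22.1] [255, 8, 25, 30, 569] [ 624.3 -116.3   97. ]
[ 400.58830454 -227.06297518  214.52337081]
[ 474.89462289 -216.99672858  383.67398161]
yel [262.9 139.4] [257, 137, 14, 7, 47] [ 449.2 -224.4  135. ] [ 445.3 -225.5   97.4]
yel [264.5 151.8] [256, 143, 18, 19, 269] [ 439.  -227.1  135. ] [ 438.8 -227.2  133.8]
yel [ 83.5 278.5] [80, 256, 10, 43, 143] [295.1 -71.1 135. ] [ 423.5 -175.2  312.5]
yel [432.1 277.8] [428, 256, 8, 42, 137] [ 339.6 -403.   135. ] [ 436.1 -270.3  312.4]
```

View pics/w5.png

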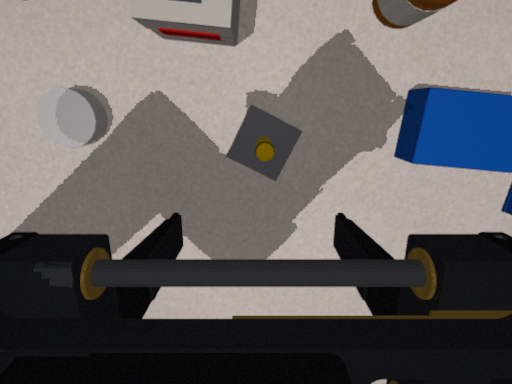

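The pin's top is at (264.5,152), which gives (439,-227,134). The top camera agrees to within 1 mm. Now I'll grasp it.

```bash
python3 steer.py '[39,5,0,0,0.6,39,5,30,0,0.6,39,5,65,0,0.6,39,5,100,0,0.6,39,5,123,0,0.6]'; python3 steer.py '[0,0,0,0,0.6,0,0,0,0,0.6,0,0,0,0,0.1,0,0,0,0,0.0,0,0,0,0,0.0]'; python3 steer.py '[0,0,0,0,0,0,0,0,0,0,0,0,0,0,0,0,0,0,0,0,0,0,0,0,0]';python3 steer.py '[0,0,0,0,0,0,0,0,0,0,0,0,0,0,0,0,0,0,0,0,0,0,0,0,0]'
```

```text
t: 7.18
eef_pos: [440.9, -224.1, 89.0]
tcp_rot: [-3.14, 0.002, 0.135]
ft_force: [0.5, -0.4, -0.6]
opening: 0.704
grip_force: 0.0
t: 7.6
eef_pos: [441.3, -226.9, 93.1]
tcp_rot: [3.14, -0.002, 0.132]
ft_force: [-0.8, -0.0, 0.8]
opening: 0.443
grip_force: 0.0
t: 8.02
eef_pos: [440.5, -226.9, 91.8]
tcp_rot: [3.141, -0.0, 0.132]
ft_force: [-0.2, 0.4, 2.9]
opening: 0.165
grip_force: 30.0
t: 8.43
eef_pos: [440.6, -226.9, 91.8]
tcp_rot: [3.141, -0.0, 0.132]
ft_force: [-1.1, -0.5, 5.7]
opening: 0.159
grip_force: 30.0
```

```bash
python3 steer.py '[0,0,-20,0,0,0,0,-45,0,0,0,0,-75,0,0,0,0,-105,0,0,0,0,-120,0,0]'; python3 steer.py '[0,0,0,0,0,0,0,0,0,0,0,0,0,0,0,0,0,0,0,0,0,0,0,0,0]'
python3 - <<'E'
from h import *
s=state();i=viewer.camera_info("wrist");p,d=viewer.read_camera("wrist");cv2.imwrite("pics/w6.png",p[:,:,::-1])
print(s["eef_pos"],s["tcp_rot"],tool(s,[574.4,-136.7,205]))
a=p.copy();q,_=viewer.read_camera("side");cv2.imwrite("pics/m.png",np.hstack([p[200:,150:360],cv2.resize(q[150:300,180:330],(184,184))])[:,:,::-1])
E
```

```text
t: 8.85
eef_pos: [441.0, -227.1, 214.5]
tcp_rot: [3.14, -0.002, 0.132]
ft_force: [0.3, -0.3, -0.3]
opening: 0.156
grip_force: 30.0
t: 9.27
eef_pos: [440.2, -226.6, 210.5]
tcp_rot: [-3.14, 0.002, 0.132]
ft_force: [0.3, -0.1, 0.1]
opening: 0.162
grip_force: 30.0
[ 440.18726398 -226.62551395  210.47202282] [-3.14024395e+00  1.57354019e-03  1.31784411e-01] [144.87391611 -71.50263657   5.34050527]
```

View pics/m.png

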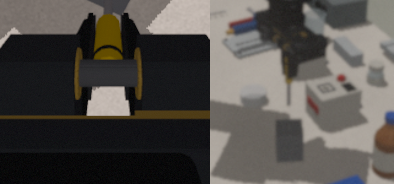

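The pin is held and clear of the stand. Next I'll move over the hole.

```bash
python3 steer.py '[30,-15,0,0,0,65,-32,0,0,0,100,-49,0,0,0,130,-64,0,0,0,145.5,-71.5,0,0,0]'; python3 steer.py '[0,0,0,0,0,0,0,0,0,0,0,0,0,0,0,0,0,40,0,0,0,0,40,0,0]';python3 steer.py '[0,0,0,0,0,0,0,0,0,0,0,0,0,0,0,0,0,0,0,0,0,0,0,0,0]'
python3 - <<'E'
from h import *
i=viewer.camera_info("side");q,d=viewer.read_camera("side");np.savez("pics/s2.npz",p=q,d=d)
s=state();print(s["eef_pos"],s["tcp_rot"])
f=192/np.tan(np.radians(i["vertical_fov"]/2));R=Ro.from_euler("xyz",i["attitude"]).as_matrix()
def proj(w):
    c=R.T@(np.array(w)-i["origin"]);return [i["cx"]+f*c[0]/c[2],i["cy"]+f*c[1]/c[2]]
print("hole px",proj([574.4,-136.7,90]),"tip px",proj(s["eef_pos"]+[0,0,-76]),"lamp",proj([624.3,-116.3,97]))
print([ (c,st) for c,st in blobs(q,(0,150,80),(6,255,255),10)])
cv2.imwrite("pics/s2.png",cv2.resize(q[160:270,220:330],(770,770)[:1]*2,interpolation=2)[:600,:,::-1])
E
```

```text
t: 9.78
eef_pos: [577.8, -134.7, 210.9]
tcp_rot: [-3.141, -0.0, 0.133]
ft_force: [-1.0, -0.4, -0.6]
opening: 0.164
grip_force: 30.0
t: 10.2
eef_pos: [572.4, -136.9, 167.1]
tcp_rot: [-3.139, 0.006, 0.131]
ft_force: [-0.7, -0.7, -2.3]
opening: 0.162
grip_force: 30.0
t: 10.62
eef_pos: [575.6, -137.0, 172.7]
tcp_rot: [3.141, -0.001, 0.132]
ft_force: [0.2, 0.0, 0.1]
opening: 0.163
grip_force: 30.0
[ 575.52157952 -136.95309181  172.43932873] [ 3.14096781e+00 -1.02517719e-03  1.31702814e-01]
hole px [np.float64(274.8824359811649), np.float64(221.0562130931969)] tip px [np.float64(275.3234399982628), np.float64(219.2186009688951)] lamp [np.float64(286.70986478055005), np.float64(212.29149608846598)]
[]
```

View pics/s2.png

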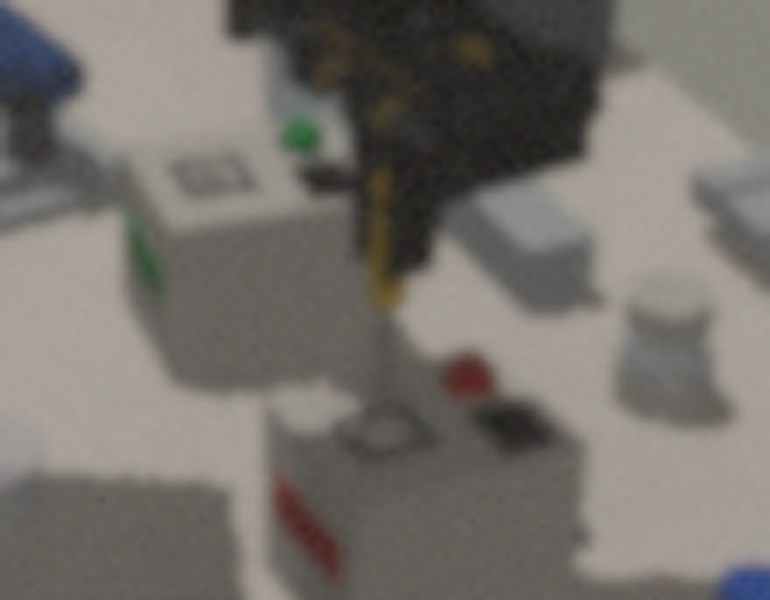

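The tip at crop (385,410) stands over the frame centre at (387,432), as predicted. I'll lower it.

```bash
python3 steer.py '[0,0,7,0,0,0,0,14,0,0,0,0,20,0,0,0,0,25,0,0,0,0,25,0,0]'; python3 steer.py '[0,0,2,0,0,0,0,4,0,0,0,0,6,0,0,0,0,8,0,0,0,0,8,0,0]';python3 steer.py '[0,0,0,0,0,0,0,0,0,0,0,0,0,0,0,0,0,0,0,0,0,0,0,0,0]'
```

```text
t: 11.08
eef_pos: [575.1, -136.7, 145.4]
tcp_rot: [-3.141, 0.001, 0.132]
ft_force: [-0.1, 0.4, 3.0]
opening: 0.165
grip_force: 30.0
t: 11.5
eef_pos: [575.4, -136.8, 138.9]
tcp_rot: [3.141, -0.0, 0.132]
ft_force: [-3.2, 1.8, 7.6]
opening: 0.162
grip_force: 30.0
t: 11.92
eef_pos: [575.4, -136.8, 139.2]
tcp_rot: [3.141, -0.0, 0.132]
ft_force: [-2.5, 1.3, 6.9]
opening: 0.162
grip_force: 30.0
```

Contact came at about 146 mm, as expected, and the button is now about 6.5–7 mm down. I'll push on to the stop.

```bash
python3 steer.py '[0,0,1,0,0,0,0,2,0,0,0,0,3,0,0,0,0,3,0,0,0,0,3,0,0]';python3 steer.py '[0,0,0,0,0,0,0,0,0,0,0,0,0,0,0,0,0,0,0,0,0,0,0,0,0]'
```

```text
t: 12.33
eef_pos: [576.3, -136.9, 138.0]
tcp_rot: [3.14, -0.003, 0.132]
ft_force: [-3.4, 2.4, 21.5]
opening: 0.166
grip_force: 30.0
t: 12.75
eef_pos: [576.3, -136.9, 138.0]
tcp_rot: [3.14, -0.003, 0.132]
ft_force: [-4.6, 3.6, 22.2]
opening: 0.164
grip_force: 30.0
```

The push is 22 N, well above the 8 N spring, and steady at the predicted depth, so the button is on its stop.

```bash
python3 -c "
from cell import env, viewer, state
print(env.job_done())"
```

```text
the job is handed in; nothing more can be done
None
```

I vented the air gun, drew the reset pin and handed the job in at about 13 s with the gripper still holding the pin. It is pressing the red-lamp unit's button against its stop with a steady 22 N; no verdict was returned.

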